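Hang the kiln rake back in the rack

ROBOT

A 6-joint arm with a two-finger parallel gripper is mounted at the origin on the work surface. World frame = base frame: x ahead of the robot, y to its left, z up, the work surface at z = 0. Lengths are in m, angles in rad, forces in N, time in s.
With the tool pointing down it reaches from about 0.275 to 0.975 m from the base axis. Payload 8.4 kg.
Tool frame: the origin (TCP) lies at the very end of the fingers, on their centre line; the grasp point (between the pads) lies 19 mm behind it; z points along the fingers, y is the line along which they close (so a half turn about z gives the same grasp; the last joint's range is limited). The gripper opens to 92 mm and grips with 3 to 60 N. Pads are 20 mm wide; open, the fingers measure 128 mm over their backs; the gripper's body (75 mm by 189 mm) begins 69 mm behind the grasp point.
Start: joints at [1.329, 0.353, 1.633, -0, 1.155, -0.002], TCP at [0.148, 0.607, 0.175] pointing down, gripper open.
Joint ranges: [-2.63, 2.63], [-0.92, 2.1], [0.06, 2.66], [-1.3, 4.44], [0, 2.69], [-3.02, 3.02]. Speed limits (rad/s): [2.22, 2.22, 2.79, 3.14, 3.14, 3.14].

INTERFACE

Orientations are given as a unit quaternion [w, x, y, z].
In Python, from plant import ctrl gives the robot as it stands.
- The arm moves only by the shell command python3 -m crank 'ROWS' [FORCE]. ROWS is JSON, a list of rows, each an object with "delta_pos": the shift along the tool's x, y, z in units of 400 mm (1.0 is 400 mm), a list of three; "rotation": the turn, a rotation vector about the tool's x, y, z in units of 90 degrees (1.0 is 90 degrees), a list of three; "claw": the opening, from 0 (shut) to 1 (fully open). A call has exactly 10 rows; each row is the pose to reach, as a shift and turn from the pose commanded when the call began, along the tool's axes at that moment; what a row does not reach only later rows make up. A row lasts 1/10 s, in which the tool goes at most 50 mm and 8.59 degrees, less where a joint would pass 70% of its speed; a pose out of reach is approached as far as the arm can. A call with a number of a shift or a turn outside -1 to 1 is refused whole. A call with a gripper value outside its range is refused whole. The fingers move at their own pace and stop on an object; FORCE is the grip in N (left out, the last holds). Time passes only in rows, so rows that repeat a pose let the fingers close, or fill a call up. It gives the time, the measured TCP pose, the force, the opening and the grip force at its end, in the units of the state.
- ctrl.get_obs(): the state, without advancing time (a new reading comes with each control period).
- ctrl.snapshot(name): name is "scene" or "top"; returns (picture, depth): 420x560x3 uint8, red, green, blue; 420x560 float32, m along the optical axis (not along the pixel's ray), 0 where there is no reading.
- ctrl.camera_params(name): a dict with "K" (3x3 intrinsics, pixels), "D" ([k1, k2, p1, p2, k3] as OpenCV has them; the pictures are not rectified), "world_from_camera" (4x4, takes a point from camera to world coordinates). Camera axes: x right, y down, z forward; pixel columns grow to the right and rows downward; lengths in m; the calibration is good to about 2 mm. A picture is of the moment at which its call begins. camera_params takes no time and is no camera call.
- ctrl.sign_off(): hands the job in; it is judged then, once.
The state is a dict: "time_s": time; "qpos": joint angles; "qd": joint speeds; "tau": joint torques, N m; "tool_pos": TCP position; "tcp_rot": TCP orientation; "force": force on the tool from outside, world axes, zero at the start; "ft_torque": the same for the moment, N m; "grip_width": finger opening in m; "grip_force": force on a finger pad.
Only numpy, scipy, OpenCV 4.12 (cv2) and the standard library are available. Lean on these libraries where they do the work, as an engineer would, in place of code of your own. Each camera call takes 0.05 s, during which the arm holds its last target. There are 200 camera calls.

TASK

Pick the kiln rake that lies on the bench up by its ball knob and, once it is clear, ease your grip so that it swings down and hangs plumb in the air; then grip it firmly again. Hang it in the empty fork of the rack, shank well back in the slot between the prongs and collar resting flat on both, with the broad way of its blade running along the rack like those of the other two rakes, and let go. Do not disturb the two hanging rakes, and do not topple or shift the things on the bench.

Things in the scene. Friction and masses are not known exactly. Their poses are not given: they have to be found in the camera images.
- rake: Loose steel kiln rake (about 230 g, varies) lying flat on the bench. Own +x runs along the 10 mm shank from blade to ball knob; own y is the broad way of the blade, level as it lies; hung, own x points up. Origin on the bench right under the ball's centre; every part is centred on the line y = 0, z = 20 mm. Centre of mass near x = -90 mm.
- rake_ball (a point): Centre of its black 28 mm ball knob, 20 mm above the bench as it lies. A 10 mm round boss stands 1 mm proud on either side along own y (30 mm over both). Pinched there: at 30 to 40 N it stays level or sags to a slant; at 3 to 4 N it swings plumb about the bosses in 1 to 3 s, but creeps down out of the fingers if left slack for long.
- rake_collar (a point): Its collar, a plate 40 x 40 mm, 5 mm thick, x = -26 to -31 mm: this point is the centre of the face on the blade side (31 mm from the ball's centre), which rests on the prongs when hung.
- rake_blade (a point): Centre of its blade, a plate square to the shank: 70 mm (own y) x 40 mm (own z), 4 mm thick, 172 mm from the ball's centre.
- fork_free: The empty fork. Origin = seat: middle of the slot, level with the prongs' flat tops, 215 mm above the bench. Prongs reach along own -x, towards the robot, where the slot is open; it is 16 mm wide (y) and closed at x = +18 mm. Prongs 8 mm thick, 12 mm wide, straight to x = -24 mm, tips flared outward to x = -45 mm. Own y runs along the rack, z up.
- fork_b: A fork like the empty one, taken by rake_b.
- fork_c: A fork like the empty one, taken by rake_c.
- rake_b: Same steel rake hanging in another fork; same frame as rake (own x up, own y along the rack).
- rake_c: Same steel rake hanging in another fork; same frame as rake (own x up, own y along the rack).
- rack: Green open rack fixed to the bench: base plate 100 x 320 x 12 mm (x from -40 to +60 mm), two posts and a 30 mm deep crossbar at x = +30 to +50 mm, top of the crossbar at z = 211 mm. Origin on the bench below the middle fork's seat. The three forks stand 95 mm apart along own y, seats at x = 0, and point to own -x, towards the robot; which one is empty varies.
- post_tall: Bystander: standing clay kiln post, 38 mm across, 120 mm high, close beside the loose rake's shank. Origin under its centre.
- plug: Bystander: white ceramic plug, a cone 38 mm wide at the foot and 42 mm high, near the loose rake's shank. Origin under its centre.
- post_mid: Bystander: standing clay kiln post, 36 mm across, 100 mm high, in front of the rack. Origin under its centre.
- bowl: Bystander: blue bowl, 90 mm across, 40 mm high. Origin under its centre.
- jar: Bystander: glass jar, 60 mm across, 90 mm high. Origin under its centre.
- tripod: Bystander: white three-pointed kiln stilt, 70 mm across, 22 mm high. Origin under its centre.
- brush: Bystander: brush lying flat, below 40 mm high.
There are look-alikes about, which are no part of the job. What is shaped like the rake but blue, red or yellow is not meant.

How it is judged:
By the outcome, as a careful person would: the job done as asked, in the order asked, and still so for the second after the job is handed in, with the robot touching nothing.
It also fails if it takes over 54 s, if anything falls off the work surface, if the arm or the gripper's body presses on something with over 40 N, if the wrist force passes 120 N, or if a joint passes its speed limit or range.

## Working session

There is one attempt and no reset: what is moved stays moved. The work goes in short steps, Python scripts to look and compute and a shell command to move; the robot and the scene stay as the last step left them, time stands still between calls to the robot, and variables do not carry over. Pictures are saved under pics/ and viewed, at most 10 in all, crops included, and the job is handed in when it is done.

```bash
mkdir -p pics; ls
cat > h.py <<'E'
import numpy as np, cv2
from plant import ctrl
def snap(n):
    p,d=ctrl.snapshot(n); np.savez(f'{n}.npz',p=p,d=d); return p,d
def load(n):
    z=np.load(f'{n}.npz'); return z['p'],z['d']
def cloud(n,d):
    c=ctrl.camera_params(n); h,w=d.shape
    uv=np.stack(np.meshgrid(np.arange(w),np.arange(h)),-1).reshape(-1,1,2).astype(float)
    xy=cv2.undistortPoints(uv,np.array(c['K'],float),np.array(c['D'],float)).reshape(h,w,2)
    P=np.dstack([xy*d[...,None],d]); T=np.array(c['world_from_camera'])
    W=P@T[:3,:3].T+T[:3,3]; W[d==0]=np.nan; return W
def ray(n,u,v,z):
    c=ctrl.camera_params(n); T=np.array(c['world_from_camera'])
    x=cv2.undistortPoints(np.array([[[u,v]]],float),np.array(c['K'],float),np.array(c['D'],float)).ravel()
    r=T[:3,:3]@np.r_[x,1]; return T[:3,3]+r*(z-T[2,3])/r[2]
def save(n,im): cv2.imwrite(f'pics/{n}.png',im[...,::-1])
E
python3 - <<'E'
from h import *
for n in('scene','top'):
    p,d=snap(n); save(n+'0',p); print(np.round(ctrl.camera_params(n)['world_from_camera'],3))
o=ctrl.get_obs(); print(o)
E
```

```text
pics
[[ 0.647  0.484 -0.589  1.29 ]
 [ 0.762 -0.416  0.495 -0.491]
 [-0.006 -0.77  -0.638  0.938]
 [ 0.     0.     0.     1.   ]]
[[-0.077 -0.976  0.202  0.306]
 [-0.997  0.076 -0.013  0.136]
 [-0.003 -0.202 -0.979  1.447]
 [ 0.     0.     0.     1.   ]]
{'time_s': 0.1, 'qpos': array([ 1.32859755e+00,  3.53568245e-01,  1.63402535e+00, -6.46184059e-06,
        1.15520429e+00, -2.41249618e-03]), 'qd': array([-0.00139713, -0.00205929, -0.00147201, -0.00162022,  0.00106956,
        0.00040638]), 'tau': array([-1.11263871e-03, -5.94903302e+01, -3.34932590e+01,  6.97488128e-02,
        1.83026050e-02,  2.13189296e-06]), 'tool_pos': array([0.14833035, 0.60665444, 0.17486017]), 'tcp_rot': array([-7.05867112e-05,  1.19604795e-01,  9.92821399e-01, -5.98475194e-04]), 'force': array([ 0.52041709, -0.26631432, -0.02922718]), 'ft_torque': array([ 0.01773746, -0.05827236, -0.00084872]), 'grip_force': 0.0, 'grip_width': 0.09201108682079835}
```

View pics/top0.png

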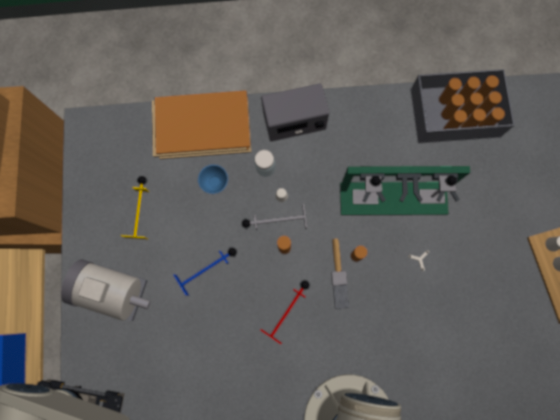

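View pics/scene0.png

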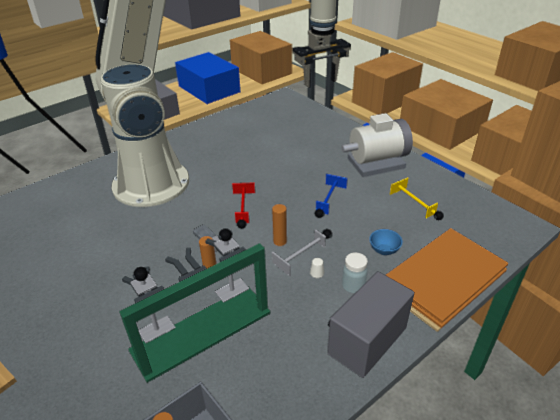

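Top view: the steel rake has its ball at (246,223) and its blade at (305,216). The other candidates are yellow (142,181), blue (232,252) and red (305,285), all excluded by colour. The middle fork, about (409,185), is empty. Next I measure, with one enlarged crop.

Run:
```python
from h import *
p,d=load('top')
a=cv2.resize(p[150:270,230:330],None,fx=4,fy=4,interpolation=cv2.INTER_CUBIC)
b=cv2.resize(p[150:270,335:475],None,fx=2.8,fy=4,interpolation=cv2.INTER_CUBIC)
save('crop0',np.hstack([a,b]))
W=cloud('top',d)
def box(u0,u1,v0,v1,z0,z1):
    w=W[v0:v1,u0:u1].reshape(-1,3); c=p[v0:v1,u0:u1].reshape(-1,3); m=(w[:,2]>z0)&(w[:,2]<z1); return w[m],c[m]
print('bench z',np.nanmedian(W[300:330,200:240,2]))
for nm,r in dict(ball=(238,254,215,231),shank=(257,300,208,228),blade=(300,312,202,230),tall=(272,296,230,255),mid=(350,372,240,262),plug=(272,290,185,203),ballB=(366,384,172,192),ballC=(443,460,172,192)).items():
    w,c=box(*r,0.008,0.4); print(nm,len(w),w.mean(0).round(4),w.min(0).round(3),w.max(0).round(3))
g=(p[...,1].astype(int)>p[...,0]+30)&(p[...,1]>p[...,2].astype(int)+10)
w=W[g]; t=w[(w[:,2]>.2)&(w[:,2]<.225)]; b=w[(w[:,2]>0.004)&(w[:,2]<.02)]
for q in(t,b):
    rect=cv2.minAreaRect((q[:,:2]*1000).astype(np.float32)); print('rack',len(q),q[:,2].mean(),rect)
w,c=box(396,424,170,206,.195,.235); print('free',len(w),w.mean(0))
for u,v in((246,223),(305,216),(255,222)): print(u,v,ray('top',u,v,.02).round(4))
# scene balls
p2,d2=load('scene'); W2=cloud('scene',d2)
for nm,(u,v) in dict(ball=(327,234),C=(225,235),B=(141,273)).items():
    s=np.s_[v-8:v+9,u-8:u+9]; m=(p2[s].max(-1)<50); q=W2[s][m]; vv,uu=np.nonzero(m); print(nm,m.sum(),(uu.mean()+u-8,vv.mean()+v-8),np.nanmedian(q,0).round(4))
```

```text
bench z 0.0005846661121974295
ball 86 [0.566  0.2442 0.0284] [0.552 0.224 0.009] [0.596 0.259 0.039]
shank 151 [0.57   0.151  0.0237] [0.555 0.09  0.008] [0.578 0.213 0.031]
blade 61 [0.5725 0.0764 0.033 ] [0.539 0.058 0.008] [0.608 0.087 0.046]
tall 220 [0.4859 0.141  0.1015] [0.47  0.122 0.008] [0.543 0.171 0.127]
mid 204 [ 0.4475 -0.0628  0.0842] [ 0.432 -0.106  0.008] [ 0.493 -0.048  0.107]
plug 125 [0.641  0.1373 0.0339] [0.628 0.116 0.008] [0.671 0.155 0.048]
ballB 353 [ 0.6146 -0.1044  0.2164] [ 0.587 -0.169  0.009] [ 0.663 -0.079  0.264]
ballC 306 [ 0.5986 -0.2955  0.2273] [ 0.573 -0.358  0.092] [ 0.628 -0.274  0.264]
rack 743 0.211905624585729 ((602.5653076171875, -193.5504913330078), (312.7369079589844, 95.58154296875), 86.20832824707031)
rack 1894 0.012681420043361464 ((611.35498046875, -196.04176330566406), (314.6839904785156, 96.25390625), 86.14404296875)
free 497 [ 0.60747143 -0.19499546  0.21294785]
246 223 [0.5687 0.245  0.02  ]
305 216 [0.576  0.0717 0.02  ]
255 222 [0.5696 0.2187 0.02  ]
ball 59 (np.float64(327.1864406779661), np.float64(233.16949152542372)) [0.5753 0.2428 0.0298]
C 121 (np.float64(225.1404958677686), np.float64(234.40495867768595)) [ 0.6168 -0.1026  0.255 ]
B 156 (np.float64(140.56410256410257), np.float64(273.46794871794873)) [ 0.6032 -0.2902  0.2549]
```

View pics/crop0.png

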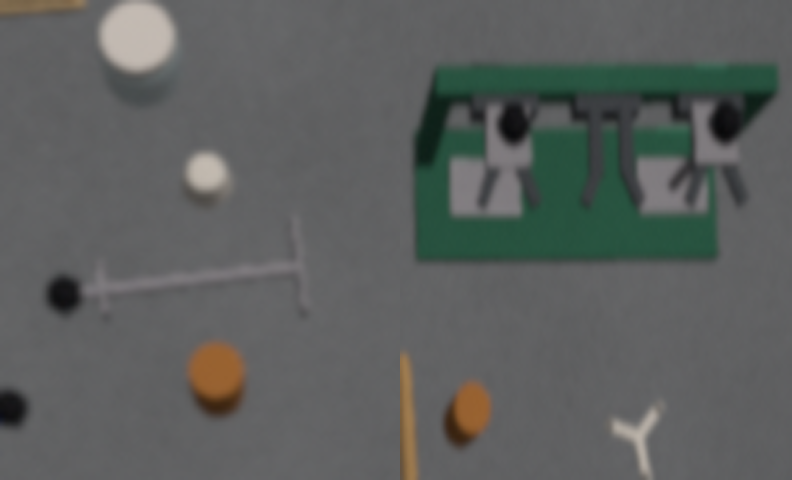

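The crop confirms it: plain steel rake with the ball at left, shank and blade lying along world -y, post_tall and plug on either side of the shank, and the middle fork empty. I now refine the positions by ray intersection from both cameras and plan the first move.

```bash
cat >> h.py <<'E'
from scipy.spatial.transform import Rotation as R
def plan(pos,yaw,frm=None):
    """tool-axis shift (units .4 m) and rotvec (units 90deg) to TCP pos, vertical tool, tool-y at yaw deg (mod 180 nearest)"""
    o=ctrl.get_obs(); q=o['tcp_rot']; r=R.from_quat(np.r_[q[1:],q[0]])
    ty=r.apply([0,1,0]); cur=np.degrees(np.arctan2(ty[1],ty[0]))
    yaw=cur+(yaw-cur+90)%180-90; a=np.radians(yaw)
    y=np.array([np.cos(a),np.sin(a),0]); z=np.array([0,0,-1.]); t=R.from_matrix(np.c_[np.cross(y,z),y,z])
    print('delta',(r.inv().apply(np.array(pos)-o['tool_pos'])/.4).round(4),'rot',((r.inv()*t).as_rotvec()/(np.pi/2)).round(4),'yaw now',cur.round(2),'pos',o['tool_pos'].round(4),'q',o['qpos'].round(2),'t',o['time_s'])
E
python3 - <<'E'
from h import *
def dark(n,u,v,r):
    p,_=load(n); s=p[v-r:v+r+1,u-r:u+r+1].max(-1)<45; vv,uu=np.nonzero(s); return uu.mean()+u-r,vv.mean()+v-r,s.sum()
def two(nt,ns,z):
    for n,(u,v) in(('top',nt),('scene',ns)):
        a=dark(n,u,v,7); print(n,np.round(a,1),ray(n,a[0],a[1],z).round(4))
two((246,223),(327,234),.02); two((375,181),(225,235),.246); two((451,181),(141,273),.246)
plan([.57,.245,.10],2.3)
E
```

```text
top [245.3 223.3  46. ] [0.5679 0.247  0.02  ]
scene [327.1 233.1  55. ] [0.5671 0.2507 0.02  ]
top [375.4 180.2  71. ] [ 0.6103 -0.1013  0.246 ]
scene [225.2 234.4 120. ] [ 0.6085 -0.0975  0.246 ]
top [451.9 179.5  91. ] [ 0.5973 -0.2936  0.246 ]
scene [140.5 273.4 154. ] [ 0.5952 -0.2874  0.246 ]
delta [-1.2387 -0.6277  0.1879] rot [-7.000e-04  5.000e-04  8.218e-01] yaw now 76.26 pos [0.1483 0.6067 0.1749] q [ 1.33  0.35  1.63 -0.    1.16 -0.  ] t 0.1
```

```bash
python3 -m crank '[{"delta_pos":[0,0,-0.12],"rotation":[0,0,0],"claw":0.65},{"delta_pos":[0,0,-0.2],"rotation":[0,0,0],"claw":0.65},{"delta_pos":[-0.11,-0.05,-0.2],"rotation":[0,0,0.09],"claw":0.65},{"delta_pos":[-0.22,-0.1,-0.2],"rotation":[0,0,0.18],"claw":0.65},{"delta_pos":[-0.33,-0.16,-0.2],"rotation":[0,0,0.27],"claw":0.65},{"delta_pos":[-0.44,-0.22,-0.2],"rotation":[0,0,0.36],"claw":0.65},{"delta_pos":[-0.55,-0.28,-0.2],"rotation":[0,0,0.45],"claw":0.65},{"delta_pos":[-0.66,-0.33,-0.2],"rotation":[0,0,0.54],"claw":0.65},{"delta_pos":[-0.77,-0.39,-0.2],"rotation":[0,0,0.63],"claw":0.65},{"delta_pos":[-0.88,-0.45,-0.2],"rotation":[0,0,0.72],"claw":0.65}]' 40
python3 - <<'E'
from h import *
plan([.5675,.248,.10],2.3)
E
```

```text
time_s: 1.1
tool_pos: [0.4486, 0.3472, 0.2553]
tcp_rot: [-0.0, 0.635, 0.772, -0.0]
force: [0.1, 0.8, -0.1]
grip_width: 0.0599
grip_force: 0.0
delta [-0.3006  0.244   0.3882] rot [-0.0001  0.0001  0.0981] yaw now 11.13 pos [0.4486 0.3472 0.2553] q [0.66 0.2  1.67 0.   1.28 0.46] t 1.1
```

```bash
python3 -m crank '[{"delta_pos":[-0.07,0.06,0.09],"rotation":[0,0,0.09],"claw":0.65},{"delta_pos":[-0.15,0.12,0.19],"rotation":[0,0,0.09],"claw":0.65},{"delta_pos":[-0.22,0.18,0.28],"rotation":[0,0,0.09],"claw":0.65},{"delta_pos":[-0.29,0.23,0.36],"rotation":[0,0,0.09],"claw":0.65},{"delta_pos":[-0.29,0.23,0.36],"rotation":[0,0,0.09],"claw":0.65},{"delta_pos":[-0.29,0.23,0.36],"rotation":[0,0,0.09],"claw":0.65},{"delta_pos":[-0.29,0.23,0.36],"rotation":[0,0,0.09],"claw":0.65},{"delta_pos":[-0.29,0.23,0.36],"rotation":[0,0,0.09],"claw":0.65},{"delta_pos":[-0.29,0.23,0.36],"rotation":[0,0,0.09],"claw":0.65},{"delta_pos":[-0.29,0.23,0.36],"rotation":[0,0,0.09],"claw":0.65}]' 40
python3 - <<'E'
from h import *
plan([.5675,.248,.004],2.3)
p,d=snap('scene'); q,_=snap('top')
save('close1',np.hstack([cv2.resize(p[170:300,260:390],(500,500)),cv2.resize(q[185:265,210:290],(300,300))[[*range(300)]+[299]*200]]))
E
```

```text
time_s: 2.1
tool_pos: [0.5606, 0.2543, 0.1125]
tcp_rot: [0.0, 0.686, 0.728, 0.001]
force: [0.6, -0.1, -0.5]
grip_width: 0.0595
grip_force: 0.0
delta [-0.0169  0.0159  0.2712] rot [ 0.0009 -0.0004  0.0125] yaw now 3.42 pos [0.5606 0.2543 0.1125] q [0.42 0.4  1.71 0.   1.03 0.36] t 2.1
```

View pics/close1.png

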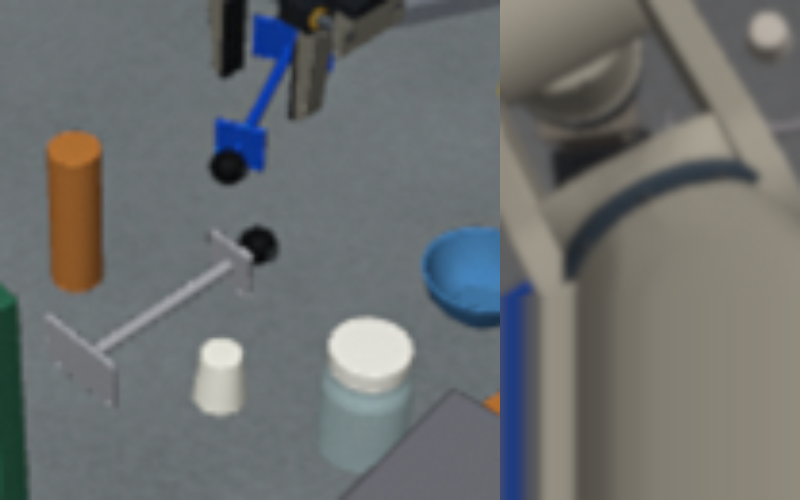

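The scene crop shows the ball at (258,245), with the open fingers above it and clear; the top view is hidden by the arm. Descend.

```bash
python3 -m crank '[{"delta_pos":[-0.017,0.016,0.06],"rotation":[0,0,0.0125],"claw":0.65},{"delta_pos":[-0.017,0.016,0.12],"rotation":[0,0,0.0125],"claw":0.65},{"delta_pos":[-0.017,0.016,0.16],"rotation":[0,0,0.0125],"claw":0.65},{"delta_pos":[-0.017,0.016,0.19],"rotation":[0,0,0.0125],"claw":0.65},{"delta_pos":[-0.017,0.016,0.21],"rotation":[0,0,0.0125],"claw":0.65},{"delta_pos":[-0.017,0.016,0.23],"rotation":[0,0,0.0125],"claw":0.65},{"delta_pos":[-0.017,0.016,0.245],"rotation":[0,0,0.0125],"claw":0.65},{"delta_pos":[-0.017,0.016,0.25],"rotation":[0,0,0.0125],"claw":0.65},{"delta_pos":[-0.017,0.016,0.25],"rotation":[0,0,0.0125],"claw":0.65},{"delta_pos":[-0.017,0.016,0.25],"rotation":[0,0,0.0125],"claw":0.65}]' 40
python3 - <<'E'
from h import *
plan([.5675,.248,.004],2.3)
p,d=snap('scene')
save('close2',cv2.resize(p[190:290,270:370],(600,600),interpolation=cv2.INTER_CUBIC))
E
```

```text
time_s: 3.2
tool_pos: [0.5677, 0.2471, 0.0119]
tcp_rot: [0.0, 0.693, 0.721, 0.0]
force: [-0.3, 0.7, -0.2]
grip_width: 0.0597
grip_force: 0.0
delta [ 0.0022 -0.0005  0.0197] rot [ 0.0004 -0.0001 -0.0007] yaw now 2.23 pos [0.5677 0.2471 0.0119] q [0.41 0.53 1.77 0.   0.84 0.37] t 3.2
```

View pics/close2.png

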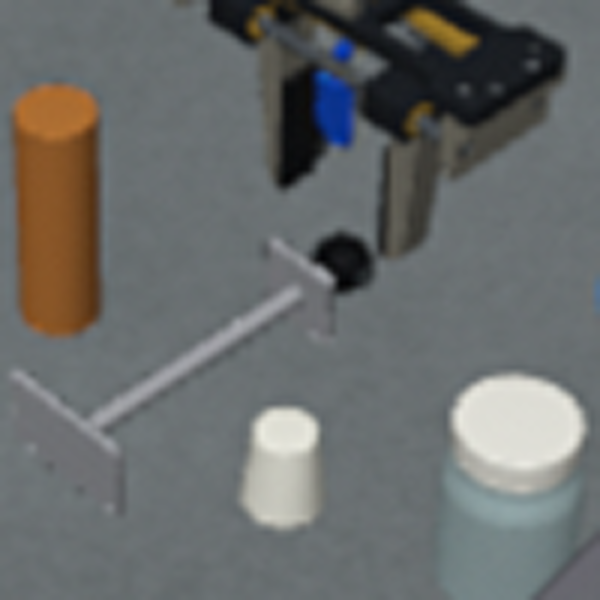

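Run:
```python
from h import *
def proj(n,P):
    c=ctrl.camera_params(n);T=np.linalg.inv(np.array(c['world_from_camera']));return cv2.projectPoints(np.array(P,float),cv2.Rodrigues(T[:3,:3])[0],T[:3,3],np.array(c['K'],float),np.array(c['D'],float))[0].reshape(-1,2)
o=ctrl.get_obs();print(o['tool_pos'],o['time_s'])
x,y,z=o['tool_pos']
def crop(P): return ((proj('scene',P)-[270,190])*6).round(0)
print('tips inner',crop([[x-.03,y,z],[x+.03,y,z],[x,y,z]]),'ball',crop([[.5675,.248,.02]]))
_,d=load('scene');W=cloud('scene',d)
for u,v in((402,240),(400,225),(280,170),(343,262),(335,250),(180,360),(290,300)):
    print(u,v,W[int(190+v/6),int(270+u/6)].round(4))
```

```text
[0.56779949 0.24716699 0.01195725] 3.25
tips inner [[294. 243.]
 [382. 308.]
 [338. 275.]] ball [[339. 261.]]
402 240 [0.612  0.2417 0.0664]
400 225 [0.6094 0.2397 0.0764]
280 170 [0.5342 0.2373 0.0613]
343 262 [0.5762 0.2409 0.032 ]
335 250 [0.5691 0.2398 0.0352]
180 360 [0.5739 0.1441 0.0259]
290 300 [0.5737 0.2098 0.0227]
```

The finger in that picture sits about 50 mm above the reported TCP. I'll check whether the picture was late with a second shot.

Run:
```python
from h import *
p0,d0=load('scene'); p,d=snap('scene'); o=ctrl.get_obs(); print(o['time_s'],o['tool_pos'],o['grip_width'])
print('diff px',(np.abs(p.astype(int)-p0).max(-1)>40).sum(), 'near tool',(np.abs(p.astype(int)-p0).max(-1)>40)[190:240,300:360].sum())
W=cloud('scene',d)
m=(np.linalg.norm(W[...,:2]-[.5677,.2471],axis=-1)<.07)&(W[...,2]>.045)&(W[...,2]<.3)
w=W[m];print(w[:,2].min(),len(w))
for z in np.arange(.045,.11,.01):
    k=w[(w[:,2]>z)&(w[:,2]<z+.01)]; 
    if len(k):print(z.round(3),len(k),k.mean(0).round(3),k.min(0).round(3),k.max(0).round(3))
save('close3',cv2.resize(p[190:290,270:370],(600,600),interpolation=cv2.INTER_CUBIC))
```

```text
3.3 [0.56776377 0.24715672 0.01195217] 0.059603453217821144
diff px 0 near tool 0
0.05265922168578041 2084
0.045 6 [0.559 0.243 0.054] [0.533 0.237 0.053] [0.604 0.253 0.055]
0.055 41 [0.567 0.244 0.06 ] [0.527 0.236 0.056] [0.613 0.26  0.065]
0.065 45 [0.573 0.244 0.07 ] [0.526 0.236 0.065] [0.614 0.257 0.075]
0.075 48 [0.569 0.244 0.08 ] [0.525 0.235 0.075] [0.615 0.259 0.085]
0.085 50 [0.572 0.244 0.089] [0.524 0.236 0.085] [0.616 0.26  0.095]
0.095 49 [0.569 0.242 0.1  ] [0.524 0.235 0.095] [0.616 0.257 0.105]
0.105 56 [0.572 0.244 0.11 ] [0.518 0.235 0.105] [0.616 0.261 0.115]
```

View pics/close3.png

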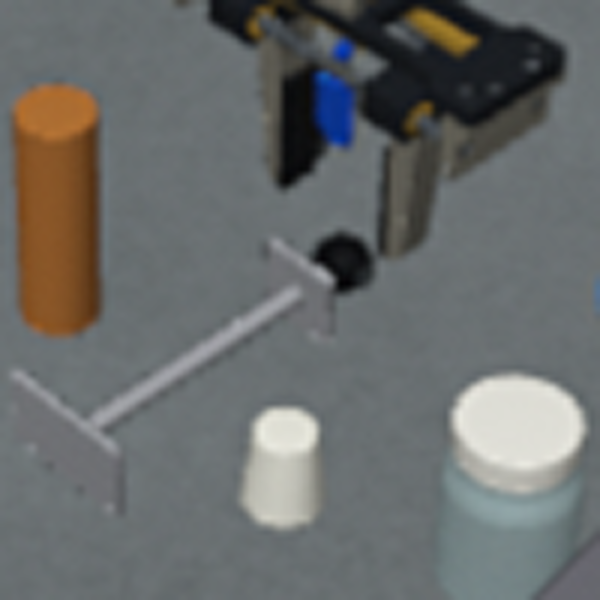

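Run:
```python
from h import *
def proj(n,P):
    c=ctrl.camera_params(n);T=np.linalg.inv(np.array(c['world_from_camera']));return cv2.projectPoints(np.array(P,float),cv2.Rodrigues(T[:3,:3])[0],T[:3,3],np.array(c['K'],float),np.array(c['D'],float))[0].reshape(-1,2)
for P in([.1483,.6067,.1749],[.5606,.2543,.1125]):
    print([proj('scene',np.array(P)+[0,0,dz]).round(1).tolist() for dz in(0,.02,.04,.06)])
print((np.array(proj('scene',[.5606,.2543,.1125])[0])-[260,170])/130*500, ((proj('scene',[.5606,.2543,.1525])[0])-[260,170])/130*500)
im=cv2.imread('pics/scene0.png')
save('s0',cv2.resize(im[60:130,280:370,::-1],None,fx=6,fy=6))
```

```text
[[[319.8, 94.0]], [[320.0, 88.6]], [[320.2, 83.2]], [[320.4, 77.7]]]
[[[327.9, 205.5]], [[328.2, 199.6]], [[328.5, 193.6]], [[328.8, 187.5]]]
[260.99341074 136.54560345] [263.48355016  90.80197994]
```

View pics/s0.png

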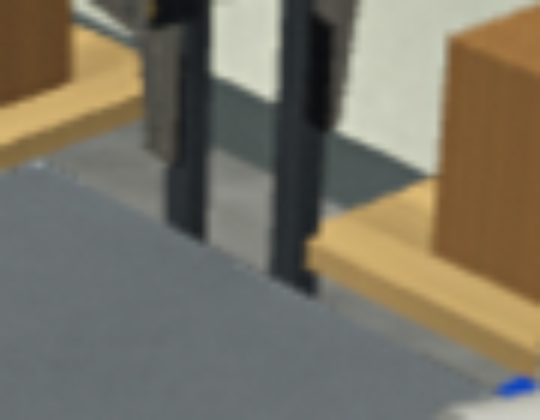

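Across three poses the picture puts the real fingertips about 38 mm higher than the reported TCP, while x and y agree. So I trust the pictures for height and step down while watching the force.

```bash
python3 -m crank '[{"delta_pos":[0.001,0,0.01],"rotation":[0,0,0],"claw":0.65},{"delta_pos":[0.002,0,0.02],"rotation":[0,0,0],"claw":0.65},{"delta_pos":[0.002,0,0.03],"rotation":[0,0,0],"claw":0.65},{"delta_pos":[0.002,0,0.04],"rotation":[0,0,0],"claw":0.65},{"delta_pos":[0.002,0,0.05],"rotation":[0,0,0],"claw":0.65},{"delta_pos":[0.002,0,0.06],"rotation":[0,0,0],"claw":0.65},{"delta_pos":[0.002,0,0.07],"rotation":[0,0,0],"claw":0.65},{"delta_pos":[0.002,0,0.075],"rotation":[0,0,0],"claw":0.65},{"delta_pos":[0.002,0,0.075],"rotation":[0,0,0],"claw":0.65},{"delta_pos":[0.002,0,0.075],"rotation":[0,0,0],"claw":0.65}]' 40
cat >> h.py <<'E'
def tip():
    p,d=snap('scene'); W=cloud('scene',d); o=ctrl.get_obs(); t=o['tool_pos']
    # near (+x) finger outer face
    m=(np.abs(W[...,1]-t[1])<.02)&(W[...,0]>t[0]+.03)&(W[...,0]<t[0]+.06)&(W[...,2]>.004)&(W[...,2]<t[2]+.1)
    w=W[m]; print('tip z',np.sort(w[:,2])[:8].round(4),'y',np.percentile(w[:,1],[3,97]).round(3),'tool',t.round(4),'F',o['force'].round(1),o['time_s'])
E
python3 -c "
from h import *
tip()"
```

```text
time_s: 4.3
tool_pos: [0.5675, 0.2478, -0.0185]
tcp_rot: [0.0, 0.693, 0.721, 0.0]
force: [0.3, -0.1, -0.2]
grip_width: 0.0596
grip_force: 0.0
tip z [0.0044 0.0044 0.0047 0.0048 0.005  0.0054 0.0055 0.0055] y [0.238 0.26 ] tool [ 0.5676  0.2479 -0.0184] F [0.2 0.  0.6] 4.35
```

Run:
```python
from h import *
p,d=load('scene');W=cloud('scene',d)
for u in (333,335,337,338,339,341):
    print(u,[(v,*(W[v,u]*1000).round(0).astype(int)) for v in range(226,246,1)][4:18])
```

```text
333 [(230, np.int64(598), np.int64(241), np.int64(58)), (231, np.int64(601), np.int64(238), np.int64(58)), (232, np.int64(599), np.int64(241), np.int64(51)), (233, np.int64(601), np.int64(239), np.int64(50)), (234, np.int64(597), np.int64(243), np.int64(41)), (235, np.int64(601), np.int64(239), np.int64(43)), (236, np.int64(600), np.int64(240), np.int64(37)), (237, np.int64(598), np.int64(243), np.int64(31)), (238, np.int64(599), np.int64(242), np.int64(29)), (239, np.int64(602), np.int64(240), np.int64(28)), (240, np.int64(604), np.int64(238), np.int64(27)), (241, np.int64(588), np.int64(254), np.int64(3)), (242, np.int64(590), np.int64(253), np.int64(0)), (243, np.int64(591), np.int64(252), np.int64(-1))]
335 [(230, np.int64(605), np.int64(242), np.int64(61)), (231, np.int64(605), np.int64(241), np.int64(59)), (232, np.int64(607), np.int64(240), np.int64(57)), (233, np.int64(605), np.int64(242), np.int64(51)), (234, np.int64(608), np.int64(239), np.int64(51)), (235, np.int64(609), np.int64(238), np.int64(48)), (236, np.int64(607), np.int64(241), np.int64(42)), (237, np.int64(606), 
[... 2602 characters left out ...]
11), np.int64(259), np.int64(48)), (233, np.int64(612), np.int64(259), np.int64(45)), (234, np.int64(611), np.int64(259), np.int64(41)), (235, np.int64(585), np.int64(289), np.int64(3)), (236, np.int64(585), np.int64(289), np.int64(-1)), (237, np.int64(-9223372036854775808), np.int64(-9223372036854775808), np.int64(-9223372036854775808)), (238, np.int64(594), np.int64(280), np.int64(2)), (239, np.int64(596), np.int64(278), np.int64(2)), (240, np.int64(601), np.int64(273), np.int64(4)), (241, np.int64(603), np.int64(271), np.int64(3)), (242, np.int64(606), np.int64(269), np.int64(2)), (243, np.int64(607), np.int64(267), np.int64(1))]<stdin>:4: RuntimeWarning: invalid value encountered in cast
```

```bash
python3 -m crank '[{"delta_pos":[0,0,0.01],"rotation":[0,0,0],"claw":0.65},{"delta_pos":[0,0,0.018],"rotation":[0,0,0],"claw":0.65},{"delta_pos":[0,0,0.025],"rotation":[0,0,0],"claw":0.65},{"delta_pos":[0,0,0.031],"rotation":[0,0,0],"claw":0.65},{"delta_pos":[0,0,0.036],"rotation":[0,0,0],"claw":0.65},{"delta_pos":[0,0,0.04],"rotation":[0,0,0],"claw":0.65},{"delta_pos":[0,0,0.043],"rotation":[0,0,0],"claw":0.65},{"delta_pos":[0,0,0.045],"rotation":[0,0,0],"claw":0.65},{"delta_pos":[0,0,0.046],"rotation":[0,0,0],"claw":0.65},{"delta_pos":[0,0,0.046],"rotation":[0,0,0],"claw":0.65}]' 40
python3 - <<'E'
from h import *
p,d=snap('scene');W=cloud('scene',d);o=ctrl.get_obs();print(o['tool_pos'],o['force'])
for u in (333,335,337): print(u,[(v,*[float(x) for x in (W[v,u]*1000).round(0)]) for v in range(238,252)])
save('close4',cv2.resize(p[200:260,295:365],(700,600),interpolation=cv2.INTER_CUBIC))
E
```

```text
time_s: 5.35
tool_pos: [0.5674, 0.2478, -0.0369]
tcp_rot: [0.0, 0.693, 0.721, 0.0]
force: [0.6, -0.8, -0.0]
grip_width: 0.06
grip_force: 0.0
[ 0.56745232  0.24783739 -0.03688861] [-0.40443604  0.62856617  1.09822405]
333 [(238, 604.0, 237.0, 34.0), (239, 600.0, 241.0, 26.0), (240, 601.0, 240.0, 24.0), (241, 601.0, 240.0, 20.0), (242, 602.0, 240.0, 16.0), (243, 601.0, 241.0, 12.0), (244, 603.0, 240.0, 10.0), (245, 603.0, 240.0, 6.0), (246, 603.0, 240.0, 2.0), (247, 603.0, 240.0, -1.0), (248, 608.0, 236.0, 1.0), (249, 611.0, 232.0, 2.0), (250, 613.0, 231.0, 0.0), (251, 617.0, 226.0, 2.0)]
335 [(238, 607.0, 241.0, 35.0), (239, 608.0, 241.0, 31.0), (240, 608.0, 241.0, 28.0), (241, 612.0, 237.0, 29.0), (242, 608.0, 241.0, 21.0), (243, 609.0, 240.0, 18.0), (244, 608.0, 242.0, 13.0), (245, 609.0, 242.0, 9.0), (246, 605.0, 246.0, 0.0), (247, 608.0, 243.0, 1.0), (248, 611.0, 240.0, 0.0), (249, 614.0, 237.0, 1.0), (250, 617.0, 234.0, 1.0), (251, 621.0, 230.0, 3.0)]
337 [(238, 614.0, 242.0, 39.0), (239, 611.0, 245.0, 31.0), (240, 612.0, 244.0, 29.0), (241, 613.0, 244.0, 26.0), (242, 610.0, 247.0, 18.0), (243, 610.0, 248.0, 14.0), (244, 610.0, 248.0, 10.0), (245, 606.0, 252.0, 1.0), (246, 612.0, 247.0, 5.0), (247, 611.0, 248.0, -1.0), (248, 618.0, 241.0, 5.0), (249, 622.0, 237.0, 7.0), (250, 621.0, 238.0, 1.0), (251, 625.0, 234.0, 3.0)]
```

View pics/close4.png

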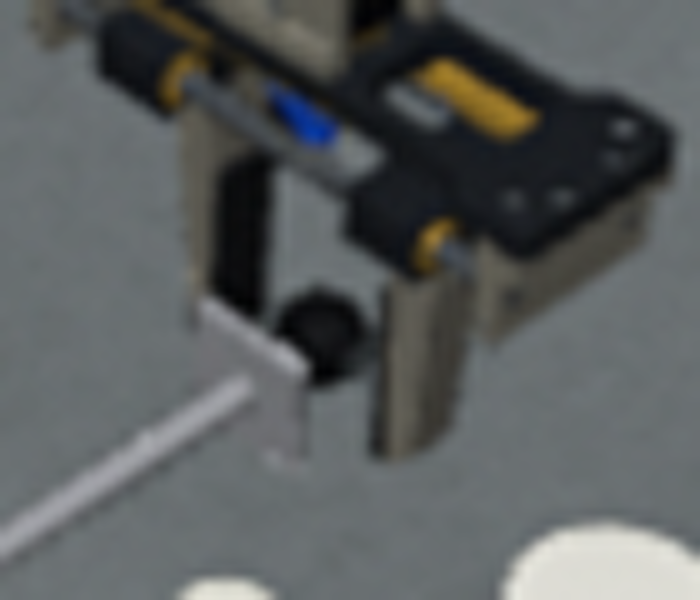

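The fingers straddle the ball, at about (320,335) in the crop, with the tips 2-4 mm above the bench. Close at 40 N.

```bash
python3 -m crank '[{"delta_pos":[0,0,0],"rotation":[0,0,0],"claw":0.3},{"delta_pos":[0,0,0],"rotation":[0,0,0],"claw":0.2},{"delta_pos":[0,0,0],"rotation":[0,0,0],"claw":0.2},{"delta_pos":[0,0,0],"rotation":[0,0,0],"claw":0.2},{"delta_pos":[0,0,0],"rotation":[0,0,0],"claw":0.2},{"delta_pos":[0,0,0],"rotation":[0,0,0],"claw":0.2},{"delta_pos":[0,0,0],"rotation":[0,0,0],"claw":0.2},{"delta_pos":[0,0,0],"rotation":[0,0,0],"claw":0.2},{"delta_pos":[0,0,0],"rotation":[0,0,0],"claw":0.2},{"delta_pos":[0,0,0],"rotation":[0,0,0],"claw":0.2}]' 40
```

```text
time_s: 6.4
tool_pos: [0.5675, 0.2478, -0.0369]
tcp_rot: [0.0, 0.693, 0.721, 0.0]
force: [0.3, -0.2, 1.0]
grip_width: 0.0287
grip_force: 40.0
```

```bash
python3 -m crank '[{"delta_pos":[0,0,-0.01],"rotation":[0,0,0],"claw":0.2},{"delta_pos":[0,0,-0.025],"rotation":[0,0,0],"claw":0.2},{"delta_pos":[0,0,-0.045],"rotation":[0,0,0],"claw":0.2},{"delta_pos":[0,0,-0.075],"rotation":[0,0,0],"claw":0.2},{"delta_pos":[0,0,-0.11],"rotation":[0,0,0],"claw":0.2},{"delta_pos":[0,0,-0.15],"rotation":[0,0,0],"claw":0.2},{"delta_pos":[0,0,-0.19],"rotation":[0,0,0],"claw":0.2},{"delta_pos":[0,0,-0.23],"rotation":[0,0,0],"claw":0.2},{"delta_pos":[0,0,-0.27],"rotation":[0,0,0],"claw":0.2},{"delta_pos":[0,0,-0.31],"rotation":[0,0,0],"claw":0.2}]' 40
python3 -m crank '[{"delta_pos":[0,0,-0.05],"rotation":[0,0,0],"claw":0.2},{"delta_pos":[0,0,-0.1],"rotation":[0,0,0],"claw":0.2},{"delta_pos":[0,0,-0.16],"rotation":[0,0,0],"claw":0.2},{"delta_pos":[0,0,-0.22],"rotation":[0,0,0],"claw":0.2},{"delta_pos":[0,0,-0.28],"rotation":[0,0,0],"claw":0.2},{"delta_pos":[0,0,-0.34],"rotation":[0,0,0],"claw":0.2},{"delta_pos":[0,0,-0.39],"rotation":[0,0,0],"claw":0.2},{"delta_pos":[0,0,-0.43],"rotation":[0,0,0],"claw":0.2},{"delta_pos":[0,0,-0.46],"rotation":[0,0,0],"claw":0.2},{"delta_pos":[0,0,-0.46],"rotation":[0,0,0],"claw":0.2}]' 40
cat >> h.py <<'E'
def rake():
    """points of held rake near tool, from scene depth: fit line of bright grey points"""
    p,d=snap('scene'); W=cloud('scene',d); o=ctrl.get_obs(); t=o['tool_pos']+[0,0,.06]
    q=p.astype(int); grey=(q.max(-1)-q.min(-1)<25)
    m=(np.linalg.norm(W-t,axis=-1)<.22)&(W[...,2]<t[2]-.03)&(W[...,2]>.07)
    w=W[m]; print('n',m.sum(),'grasp',t.round(3),'F',o['force'].round(1),o['grip_width'],o['grip_force'],o['time_s'])
    for z in np.arange(w[:,2].min(),w[:,2].max(),.015):
        k=w[(w[:,2]>=z)&(w[:,2]<z+.015)]
        if len(k): print(round(z,3),len(k),np.median(k,0).round(3),'x',k[:,0].min().round(3),k[:,0].max().round(3),'y',k[:,1].min().round(3),k[:,1].max().round(3))
    return p
E
python3 -c "
from h import *
rake()"
```

```text
time_s: 7.4
tool_pos: [0.5674, 0.2478, 0.0887]
tcp_rot: [0.0, 0.693, 0.721, 0.0]
force: [0.1, 0.4, -1.4]
grip_width: 0.0292
grip_force: 40.0
time_s: 8.4
tool_pos: [0.5681, 0.2481, 0.2733]
tcp_rot: [0.001, 0.693, 0.721, 0.001]
force: [0.3, -0.1, -2.0]
grip_width: 0.0286
grip_force: 40.0
n 25 grasp [0.568 0.248 0.332] F [ 0.2 -0.3 -2.1] 0.029058764830783672 39.99939501285553 8.45
0.298 25 [0.581 0.078 0.301] x 0.547 0.612 y 0.074 0.079
```

Rake held level and well clear. Ease the grip.

```bash
python3 -m crank '[{"delta_pos":[0,0,0],"rotation":[0,0,0],"claw":0.2},{"delta_pos":[0,0,0],"rotation":[0,0,0],"claw":0.2},{"delta_pos":[0,0,0],"rotation":[0,0,0],"claw":0.2},{"delta_pos":[0,0,0],"rotation":[0,0,0],"claw":0.2},{"delta_pos":[0,0,0],"rotation":[0,0,0],"claw":0.2},{"delta_pos":[0,0,0],"rotation":[0,0,0],"claw":0.2},{"delta_pos":[0,0,0],"rotation":[0,0,0],"claw":0.2},{"delta_pos":[0,0,0],"rotation":[0,0,0],"claw":0.2},{"delta_pos":[0,0,0],"rotation":[0,0,0],"claw":0.2},{"delta_pos":[0,0,0],"rotation":[0,0,0],"claw":0.2}]' 3.5
python3 -c "
from h import *
rake()"
```

```text
time_s: 9.45
tool_pos: [0.5674, 0.2477, 0.2711]
tcp_rot: [0.0, 0.693, 0.721, 0.0]
force: [-0.4, 0.6, -1.8]
grip_width: 0.0297
grip_force: 3.5
n 525 grasp [0.567 0.248 0.331] F [ 0.4  0.2 -1.7] 0.03001489304240902 3.4999069198966026 9.5
0.144 214 [0.575 0.207 0.154] x 0.534 0.606 y 0.188 0.232
0.159 26 [0.572 0.209 0.165] x 0.542 0.599 y 0.188 0.219
0.174 20 [0.572 0.214 0.183] x 0.567 0.575 y 0.211 0.222
0.189 19 [0.572 0.216 0.196] x 0.566 0.576 y 0.211 0.224
0.204 22 [0.572 0.221 0.211] x 0.563 0.576 y 0.216 0.227
0.219 20 [0.572 0.224 0.226] x 0.565 0.575 y 0.221 0.231
0.234 23 [0.572 0.227 0.24 ] x 0.564 0.574 y 0.221 0.233
0.249 22 [0.571 0.231 0.256] x 0.564 0.574 y 0.226 0.237
0.264 25 [0.572 0.233 0.272] x 0.566 0.575 y 0.227 0.241
0.279 61 [0.578 0.248 0.292] x 0.547 0.592 y 0.222 0.262
0.294 73 [0.571 0.231 0.297] x 0.549 0.591 y 0.22 0.252
```

```bash
python3 -m crank '[{"delta_pos":[0,0,0],"rotation":[0,0,0],"claw":0.2},{"delta_pos":[0,0,0],"rotation":[0,0,0],"claw":0.2},{"delta_pos":[0,0,0],"rotation":[0,0,0],"claw":0.2},{"delta_pos":[0,0,0],"rotation":[0,0,0],"claw":0.2},{"delta_pos":[0,0,0],"rotation":[0,0,0],"claw":0.2},{"delta_pos":[0,0,0],"rotation":[0,0,0],"claw":0.2},{"delta_pos":[0,0,0],"rotation":[0,0,0],"claw":0.2},{"delta_pos":[0,0,0],"rotation":[0,0,0],"claw":0.2},{"delta_pos":[0,0,0],"rotation":[0,0,0],"claw":0.2},{"delta_pos":[0,0,0],"rotation":[0,0,0],"claw":0.2}]' 3.5
python3 -c "
from h import *
rake()"
```

```text
time_s: 10.5
tool_pos: [0.5674, 0.2478, 0.2711]
tcp_rot: [-0.0, 0.693, 0.721, 0.0]
force: [-0.2, 0.4, -0.6]
grip_width: 0.0299
grip_force: 3.5
n 568 grasp [0.567 0.248 0.331] F [ 0.3  0.3 -1.7] 0.030264743179011594 3.499937206506729 10.55
0.14 268 [0.572 0.272 0.147] x 0.531 0.603 y 0.253 0.296
0.155 17 [0.57  0.271 0.16 ] x 0.564 0.573 y 0.267 0.276
0.17 18 [0.57  0.269 0.176] x 0.566 0.574 y 0.265 0.275
0.185 16 [0.57  0.266 0.192] x 0.563 0.573 y 0.263 0.27
0.2 17 [0.57  0.264 0.206] x 0.564 0.573 y 0.261 0.268
0.215 20 [0.571 0.262 0.222] x 0.562 0.573 y 0.258 0.269
0.23 18 [0.57  0.26  0.237] x 0.565 0.573 y 0.256 0.262
0.245 19 [0.572 0.255 0.254] x 0.566 0.574 y 0.253 0.259
0.26 8 [0.571 0.256 0.264] x 0.566 0.573 y 0.252 0.263
0.275 109 [0.572 0.242 0.287] x 0.548 0.589 y 0.232 0.274
0.29 58 [0.575 0.256 0.291] x 0.549 0.589 y 0.24 0.271
```

```bash
python3 -m crank '[{"delta_pos":[0,0,0],"rotation":[0,0,0],"claw":0.2},{"delta_pos":[0,0,0],"rotation":[0,0,0],"claw":0.2},{"delta_pos":[0,0,0],"rotation":[0,0,0],"claw":0.2},{"delta_pos":[0,0,0],"rotation":[0,0,0],"claw":0.2},{"delta_pos":[0,0,0],"rotation":[0,0,0],"claw":0.2},{"delta_pos":[0,0,0],"rotation":[0,0,0],"claw":0.2},{"delta_pos":[0,0,0],"rotation":[0,0,0],"claw":0.2},{"delta_pos":[0,0,0],"rotation":[0,0,0],"claw":0.2},{"delta_pos":[0,0,0],"rotation":[0,0,0],"claw":0.2},{"delta_pos":[0,0,0],"rotation":[0,0,0],"claw":0.2}]' 3.5
python3 -c "
from h import *
rake()"
```

```text
time_s: 11.55
tool_pos: [0.5674, 0.2478, 0.2711]
tcp_rot: [0.0, 0.693, 0.721, -0.0]
force: [0.1, 0.2, -1.1]
grip_width: 0.0302
grip_force: 3.5
n 564 grasp [0.567 0.248 0.331] F [-0.3 -0.2 -1.2] 0.029676415153241813 3.4999392181634903 11.6
0.139 253 [0.573 0.242 0.145] x 0.532 0.606 y 0.224 0.268
0.154 17 [0.571 0.243 0.164] x 0.565 0.574 y 0.238 0.25
0.169 19 [0.572 0.242 0.177] x 0.566 0.576 y 0.239 0.247
0.184 19 [0.571 0.243 0.191] x 0.565 0.573 y 0.239 0.251
0.199 19 [0.571 0.244 0.207] x 0.566 0.575 y 0.24 0.251
0.214 18 [0.571 0.243 0.221] x 0.563 0.575 y 0.239 0.247
0.229 21 [0.571 0.244 0.236] x 0.563 0.576 y 0.24 0.249
0.244 21 [0.571 0.245 0.251] x 0.565 0.575 y 0.241 0.249
0.259 16 [0.571 0.244 0.265] x 0.566 0.573 y 0.241 0.25
0.274 90 [0.571 0.242 0.288] x 0.548 0.59 y 0.226 0.269
0.289 71 [0.573 0.244 0.291] x 0.552 0.589 y 0.226 0.266
```

```bash
python3 -c "
from h import *
def ang():
    p,d=snap('scene'); W=cloud('scene',d); t=np.array([.567,.248,.331])
    m=(np.linalg.norm(W[...,:2]-t[:2],axis=-1)<.06)&(W[...,2]<.265)&(W[...,2]>.158); w=W[m]
    print(ctrl.get_obs()['time_s'],np.degrees(np.polyfit(w[:,2],w[:,0],1)[0]).round(2),np.degrees(np.polyfit(w[:,2],w[:,1],1)[0]).round(2))
for i in range(6): ang()
"
```

```text
11.65 0.16 0.45
11.7 0.27 0.48
11.75 0.21 1.14
11.8 -0.25 1.45
11.85 0.15 0.76
11.9 0.23 0.63
```

Plumb and at rest (under 1.5°). Grip firmly at once.

```bash
python3 -m crank '[{"delta_pos":[0,0,0],"rotation":[0,0,0],"claw":0.2},{"delta_pos":[0,0,0],"rotation":[0,0,0],"claw":0.2},{"delta_pos":[0,0,0],"rotation":[0,0,0],"claw":0.2},{"delta_pos":[0,0,0],"rotation":[0,0,0],"claw":0.2},{"delta_pos":[0,0,0],"rotation":[0,0,0],"claw":0.2},{"delta_pos":[0,0,0],"rotation":[0,0,0],"claw":0.2},{"delta_pos":[0,0,0],"rotation":[0,0,0],"claw":0.2},{"delta_pos":[0,0,0],"rotation":[0,0,0],"claw":0.2},{"delta_pos":[0,0,0],"rotation":[0,0,0],"claw":0.2},{"delta_pos":[0,0,0],"rotation":[0,0,0],"claw":0.2}]' 40
python3 - <<'E'
from h import *
p=rake()
save('hang',cv2.resize(p[90:230,280:380],(570,800-200+0) if False else (428,600),interpolation=cv2.INTER_CUBIC))
E
```

```text
time_s: 12.9
tool_pos: [0.5674, 0.2478, 0.2711]
tcp_rot: [0.0, 0.693, 0.721, 0.0]
force: [-0.1, 0.3, -2.5]
grip_width: 0.0284
grip_force: 40.0
n 564 grasp [0.567 0.248 0.331] F [-0.3  0.6 -0.2] 0.028888157357416892 39.99936282634735 12.95
0.14 255 [0.573 0.243 0.145] x 0.532 0.605 y 0.223 0.268
0.155 19 [0.571 0.244 0.163] x 0.563 0.575 y 0.24 0.248
0.17 19 [0.57  0.245 0.178] x 0.563 0.575 y 0.242 0.249
0.185 18 [0.571 0.245 0.193] x 0.567 0.574 y 0.24 0.25
0.2 21 [0.57  0.244 0.208] x 0.564 0.574 y 0.242 0.25
0.215 19 [0.57  0.245 0.223] x 0.565 0.574 y 0.242 0.249
0.23 19 [0.571 0.244 0.238] x 0.565 0.574 y 0.242 0.253
0.245 21 [0.572 0.245 0.253] x 0.566 0.574 y 0.242 0.25
0.26 15 [0.571 0.244 0.266] x 0.566 0.573 y 0.242 0.248
0.275 120 [0.574 0.244 0.288] x 0.549 0.591 y 0.225 0.269
0.29 38 [0.572 0.244 0.291] x 0.553 0.593 y 0.227 0.263
```

View pics/hang.png

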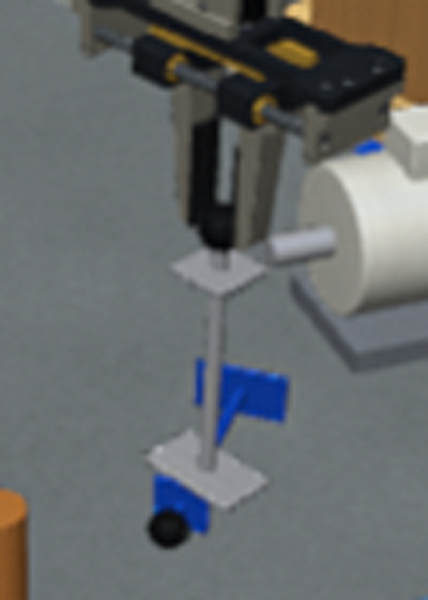

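The rake hangs plumb from the fingertips: ball at (220,225), collar (218,270), blade (207,470) in the crop. Its collar underside is at z≈0.285, which is the reported tool z + 14 mm. Next, transit to a staging point 120 mm in front of the seat, a bit higher on the way.

```bash
python3 -c "
from h import *
plan([.482,-.187,.31],86.05)"
```

```text
delta [-1.0779 -0.2558 -0.0973] rot [-0.      0.     -0.9313] yaw now 2.24 pos [0.5674 0.2478 0.2711] q [ 0.41  0.27  1.53 -0.    1.34  0.37] t 12.95
```

```bash
python3 -m crank '[{"delta_pos":[0,0,-0.02],"rotation":[0,0,0],"claw":0.2},{"delta_pos":[0,0,-0.05],"rotation":[0,0,0],"claw":0.2},{"delta_pos":[-0.02,0,-0.08],"rotation":[0,0,-0.02],"claw":0.2},{"delta_pos":[-0.05,-0.01,-0.1],"rotation":[0,0,-0.05],"claw":0.2},{"delta_pos":[-0.09,-0.02,-0.1],"rotation":[0,0,-0.09],"claw":0.2},{"delta_pos":[-0.14,-0.03,-0.1],"rotation":[0,0,-0.13],"claw":0.2},{"delta_pos":[-0.2,-0.05,-0.1],"rotation":[0,0,-0.18],"claw":0.2},{"delta_pos":[-0.26,-0.06,-0.1],"rotation":[0,0,-0.23],"claw":0.2},{"delta_pos":[-0.32,-0.08,-0.1],"rotation":[0,0,-0.28],"claw":0.2},{"delta_pos":[-0.38,-0.09,-0.1],"rotation":[0,0,-0.33],"claw":0.2}]' 40
python3 -c "
from h import *
plan([.482,-.187,.31],86.05)"
```

```text
time_s: 13.95
tool_pos: [0.5372, 0.0937, 0.3125]
tcp_rot: [0.001, 0.484, 0.875, 0.0]
force: [-0.3, 0.3, -2.7]
grip_width: 0.0284
grip_force: 40.0
delta [-0.5208 -0.4901  0.0059] rot [ 0.0006  0.0007 -0.5991] yaw now 32.13 pos [0.5372 0.0937 0.3125] q [ 0.17  0.12  1.63 -0.    1.39 -0.39] t 13.95
```

```bash
python3 -m crank '[{"delta_pos":[-0.05,-0.04,0],"rotation":[0,0,-0.06],"claw":0.2},{"delta_pos":[-0.1,-0.09,0],"rotation":[0,0,-0.13],"claw":0.2},{"delta_pos":[-0.16,-0.15,0],"rotation":[0,0,-0.2],"claw":0.2},{"delta_pos":[-0.22,-0.21,0],"rotation":[0,0,-0.27],"claw":0.2},{"delta_pos":[-0.28,-0.27,0],"rotation":[0,0,-0.34],"claw":0.2},{"delta_pos":[-0.34,-0.32,0],"rotation":[0,0,-0.41],"claw":0.2},{"delta_pos":[-0.4,-0.38,0],"rotation":[0,0,-0.48],"claw":0.2},{"delta_pos":[-0.45,-0.43,0],"rotation":[0,0,-0.54],"claw":0.2},{"delta_pos":[-0.49,-0.46,0],"rotation":[0,0,-0.58],"claw":0.2},{"delta_pos":[-0.51,-0.48,0],"rotation":[0,0,-0.6],"claw":0.2}]' 40
python3 -c "
from h import *
plan([.482,-.187,.215],86.05)"
```

```text
time_s: 14.95
tool_pos: [0.4824, -0.182, 0.3125]
tcp_rot: [0.001, 0.035, 0.999, -0.0]
force: [-0.6, -0.1, -2.7]
grip_width: 0.0285
grip_force: 40.0
delta [ 0.0006 -0.0123  0.2437] rot [-0.0005  0.001  -0.0006] yaw now 85.99 pos [ 0.4824 -0.182   0.3125] q [-0.36  0.07  1.69 -0.    1.38 -1.86] t 14.95
```

```bash
python3 -m crank '[{"delta_pos":[0,-0.005,0.02],"rotation":[0,0,0],"claw":0.2},{"delta_pos":[0,-0.01,0.05],"rotation":[0,0,0],"claw":0.2},{"delta_pos":[0,-0.011,0.09],"rotation":[0,0,0],"claw":0.2},{"delta_pos":[0,-0.011,0.13],"rotation":[0,0,0],"claw":0.2},{"delta_pos":[0,-0.011,0.17],"rotation":[0,0,0],"claw":0.2},{"delta_pos":[0,-0.011,0.2],"rotation":[0,0,0],"claw":0.2},{"delta_pos":[0,-0.011,0.225],"rotation":[0,0,0],"claw":0.2},{"delta_pos":[0,-0.011,0.24],"rotation":[0,0,0],"claw":0.2},{"delta_pos":[0,-0.011,0.243],"rotation":[0,0,0],"claw":0.2},{"delta_pos":[0,-0.011,0.243],"rotation":[0,0,0],"claw":0.2}]' 40
python3 - <<'E'
from h import *
plan([.482,-.187,.215],86.05)
p,d=snap('scene'); W=cloud('scene',d); q,e=snap('top'); V=cloud('top',e)
S=np.array([.6021,-.1951]);a=np.radians(-3.9);Rm=np.array([[np.cos(a),np.sin(a)],[-np.sin(a),np.cos(a)]])
def fork(W): return np.dstack([(W[...,:2]-S)@Rm.T,W[...,2]])
F=fork(W);G=fork(V)
for n,A,im in(('scene',F,p),('top',G,q)):
    # prongs: grey, z .205-.222
    c=im.astype(int); ng=~(c[...,1]>c[...,0]+25)
    for x0 in(-.045,-.035,-.025,-.015,-.005,.005):
        k=A[(A[...,0]>x0)&(A[...,0]<x0+.01)&(abs(A[...,1])<.045)&(A[...,2]>.204)&(A[...,2]<.225)&ng]
        if len(k): print(n,x0,len(k),'z',np.percentile(k[:,2],80).round(4),'y',np.sort(k[:,1]).round(3)[::max(1,len(k)//14)])
    # held rake
    k=A[(abs(A[...,0]+.12)<.05)&(abs(A[...,1])<.06)&(A[...,2]>.05)&(A[...,2]<.26)]
    for z in np.arange(.05,.26,.01):
        j=k[(k[:,2]>=z)&(k[:,2]<z+.01)]
        if len(j)>2: print(n,'rake',z.round(3),len(j),np.median(j,0).round(4),j.min(0)[:2].round(3),j.max(0)[:2].round(3))
print(p.shape); vis=np.hstack([cv2.resize(p[170:330,110:300],(480,404)),cv2.resize(q[150:250,345:445],(320,404))]); save('stage',vis)
E
```

```text
time_s: 15.95
tool_pos: [0.4822, -0.1846, 0.2141]
tcp_rot: [0.0, 0.036, 0.999, -0.0]
force: [1.3, 0.6, -1.7]
grip_width: 0.0286
grip_force: 40.0
delta [ 0.0001 -0.006  -0.0023] rot [-0.      0.0002 -0.0013] yaw now 85.93 pos [ 0.4822 -0.1846  0.2141] q [-0.37  0.15  1.82  0.    1.18 -1.87] t 15.95
scene -0.045 39 z 0.2172 y [-0.028 -0.027 -0.027 -0.026 -0.024 -0.023 -0.022 -0.021 -0.02  -0.02
 -0.018 -0.017 -0.015  0.022  0.023  0.025  0.027  0.028  0.029  0.032]
scene -0.035 49 z 0.2175 y [-0.026 -0.025 -0.023 -0.022 -0.02  -0.019 -0.018 -0.016 -0.014 -0.011
  0.014  0.017  0.019  0.021  0.023  0.024  0.028]
scene -0.025 48 z 0.2172 y [-0.02  -0.019 -0.017 -0.016 -0.014 -0.012 -0.011 -0.009 -0.007  0.01
  0.012  0.014  0.016  0.018  0.02   0.022]
scene -0.015 50 z 0.2172 y [-0.019 -0.018 -0.016 -0.014 -0.012 -0.01  -0.009 -0.008  0.009  0.01
  0.01   0.012  0.014  0.015  0.017  0.019  0.021]
scene -0.005 52 z 0.2169 y [-0.019 -0.018 -0.018 -0.016 -0.015 -0.012 -0.011 -0.008 -0.006  0.01
  0.01   0.012  0.014  0.015  0.017  0.019  0.021  0.022]
scene 0.005 49 z 0.217 y [-0.018 -0.018
[... 2309 characters left out ...]
017  0.02   0.02 ]
top rake 0.08 191 [-0.1274  0.0072  0.0862] [-0.139 -0.034] [-0.107  0.036]
top rake 0.09 35 [-0.1252  0.0058  0.091 ] [-0.139 -0.033] [-0.108  0.037]
top rake 0.1 3 [-0.1236  0.0024  0.1016] [-0.124 -0.001] [-0.116  0.005]
top rake 0.11 3 [-0.123   0.0053  0.1151] [-0.124  0.003] [-0.12   0.007]
top rake 0.12 5 [-0.1211  0.0058  0.1248] [-0.124  0.002] [-0.116  0.006]
top rake 0.13 3 [-0.1238  0.0054  0.1383] [-0.124  0.002] [-0.12   0.007]
top rake 0.15 3 [-0.1216  0.0062  0.1562] [-0.123  0.006] [-0.118  0.007]
top rake 0.22 10 [-0.1374  0.0163  0.2293] [-0.14  0.  ] [-0.135  0.021]
top rake 0.23 23 [-0.1382  0.0046  0.232 ] [-0.141 -0.01 ] [-0.13   0.022]
(420, 560, 3)
```

View pics/stage.png

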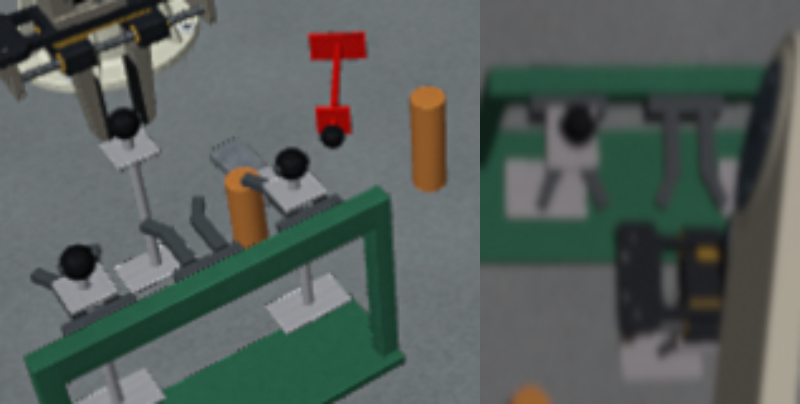

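The staging picture shows the rake hanging plumb in front of the empty middle fork, its collar about 10 mm above the prongs and its blade parallel to the rack. The shank is 1 mm off the slot centre and 118 mm out from the seat. Slide in.

```bash
python3 -m crank '[{"delta_pos":[-0.01,-0.002,0],"rotation":[0,0,0],"claw":0.2},{"delta_pos":[-0.035,-0.003,0],"rotation":[0,0,0],"claw":0.2},{"delta_pos":[-0.07,-0.003,0],"rotation":[0,0,0],"claw":0.2},{"delta_pos":[-0.11,-0.003,0],"rotation":[0,0,0],"claw":0.2},{"delta_pos":[-0.15,-0.003,0],"rotation":[0,0,0],"claw":0.2},{"delta_pos":[-0.19,-0.003,0],"rotation":[0,0,0],"claw":0.2},{"delta_pos":[-0.23,-0.003,0],"rotation":[0,0,0],"claw":0.2},{"delta_pos":[-0.265,-0.003,0],"rotation":[0,0,0],"claw":0.2},{"delta_pos":[-0.29,-0.003,0],"rotation":[0,0,0],"claw":0.2},{"delta_pos":[-0.3,-0.003,0],"rotation":[0,0,0],"claw":0.2}]' 40
cat >> h.py <<'E'
def seat():
    S=np.array([.6021,-.1951]);a=np.radians(-3.9);Rm=np.array([[np.cos(a),np.sin(a)],[-np.sin(a),np.cos(a)]])
    p,d=snap('scene'); W=cloud('scene',d); A=np.dstack([(W[...,:2]-S)@Rm.T,W[...,2]])
    o=ctrl.get_obs(); print('tool fork xy',(Rm@(o['tool_pos'][:2]-S)).round(4),o['tool_pos'][2].round(4),'F',o['force'].round(1),o['time_s'],o['grip_width'])
    k=A[(abs(A[...,0])<.035)&(abs(A[...,1])<.045)&(A[...,2]>.05)&(A[...,2]<.28)]
    for z in np.arange(.05,.28,.01):
        j=k[(k[:,2]>=z)&(k[:,2]<z+.01)]
        if len(j)>2: print(z.round(3),len(j),np.median(j,0).round(4),j.min(0)[:2].round(3),j.max(0)[:2].round(3))
E
python3 -c "
from h import *
seat(); plan([.482,-.187,.215],86.05)"
```

```text
time_s: 17.05
tool_pos: [0.6028, -0.1942, 0.2136]
tcp_rot: [-0.0, 0.035, 0.999, 0.0]
force: [0.3, 0.4, -2.5]
grip_width: 0.0289
grip_force: 40.0
tool fork xy [0.0006 0.0009] 0.2136 F [ 0.8  0.8 -2. ] 17.1 0.02861770716145372
0.08 425 [ 0.0086 -0.0032  0.0862] [-0.017 -0.035] [0.028 0.037]
0.09 22 [0.0086 0.0001 0.0927] [-0.002 -0.03 ] [0.029 0.024]
0.1 14 [0.008  0.0006 0.1047] [ 0.003 -0.003] [0.01  0.007]
0.11 15 [ 0.0077 -0.0013  0.1148] [ 0.006 -0.004] [0.011 0.004]
0.12 15 [0.0074 0.0007 0.1259] [ 0.005 -0.004] [0.01  0.006]
0.13 6 [ 0.0088 -0.      0.1319] [ 0.006 -0.003] [0.011 0.002]
0.2 33 [ 0.0078 -0.003   0.2086] [-0.03  -0.036] [0.034 0.029]
0.21 291 [ 0.0228 -0.0075  0.213 ] [-0.035 -0.042] [0.035 0.043]
0.22 89 [ 0.0111 -0.0052  0.2292] [-0.018 -0.019] [0.024 0.021]
0.23 165 [ 0.0067 -0.0013  0.2313] [-0.017 -0.019] [0.025 0.021]
0.24 9 [ 0.0062 -0.      0.2439] [ 0.005 -0.01 ] [0.013 0.005]
0.25 72 [ 0.0103 -0.0015  0.2572] [-0.01  -0.026] [0.016 0.028]
0.26 158 [0.0088 0.0005 0.2657] [-0.011 -0.027] [0.016 0.029]
0.27 85 [0.0094 0.0156 0.2739] [-0.008 -0.028] [0.013 0.03 ]
delta [ 0.3023 -0.0033 -0.0035] rot [ 0.      0.     -0.0011] yaw now 85.95 pos [ 0.6027 -0.1942  0.2136] q [-0.31  0.33  1.57  0.    1.23 -1.81] t 17.1
```

The shank is in the slot at x≈+4 mm and y centred. Lower until the force shows contact.

```bash
python3 -m crank '[{"delta_pos":[0,0,0.004],"rotation":[0,0,0],"claw":0.2},{"delta_pos":[0,0,0.008],"rotation":[0,0,0],"claw":0.2},{"delta_pos":[0,0,0.011],"rotation":[0,0,0],"claw":0.2},{"delta_pos":[0,0,0.014],"rotation":[0,0,0],"claw":0.2},{"delta_pos":[0,0,0.017],"rotation":[0,0,0],"claw":0.2},{"delta_pos":[0,0,0.019],"rotation":[0,0,0],"claw":0.2},{"delta_pos":[0,0,0.021],"rotation":[0,0,0],"claw":0.2},{"delta_pos":[0,0,0.0225],"rotation":[0,0,0],"claw":0.2},{"delta_pos":[0,0,0.0225],"rotation":[0,0,0],"claw":0.2},{"delta_pos":[0,0,0.0225],"rotation":[0,0,0],"claw":0.2}]' 40
python3 -c "
from h import *
seat()"
```

```text
time_s: 18.1
tool_pos: [0.6017, -0.1943, 0.2049]
tcp_rot: [0.0, 0.035, 0.999, -0.0]
force: [-0.2, -0.3, -2.5]
grip_width: 0.029
grip_force: 40.0
tool fork xy [-0.0005  0.0008] 0.2049 F [ 0.4  0.2 -2.2] 18.15 0.02861006618706118
0.07 405 [ 0.0052 -0.0028  0.0776] [-0.019 -0.034] [0.024 0.037]
0.08 39 [ 0.0064 -0.0014  0.0813] [-0.014 -0.034] [0.023 0.03 ]
0.09 14 [ 0.0057 -0.0008  0.0965] [-0.    -0.004] [0.007 0.004]
0.1 14 [0.007  0.0003 0.1059] [ 0.003 -0.004] [0.009 0.005]
0.11 15 [ 0.0053 -0.0009  0.1156] [ 0.002 -0.004] [0.007 0.006]
0.12 14 [ 0.0052 -0.0004  0.1254] [ 0.003 -0.003] [0.008 0.005]
0.2 18 [0.0217 0.0029 0.2094] [-0.032 -0.028] [0.034 0.028]
0.21 277 [ 0.0234 -0.0073  0.2125] [-0.035 -0.044] [0.035 0.045]
0.22 211 [ 0.0068 -0.0018  0.2221] [-0.019 -0.019] [0.023 0.022]
0.23 7 [ 0.0061 -0.0006  0.233 ] [ 0.    -0.004] [0.01  0.002]
0.24 53 [ 9.700e-03 -1.000e-04  2.474e-01] [-0.012 -0.025] [0.015 0.027]
0.25 155 [ 0.0082 -0.0005  0.2564] [-0.01  -0.027] [0.015 0.027]
0.26 91 [0.0076 0.0011 0.2639] [-0.011 -0.028] [0.012 0.03 ]
0.27 76 [ 0.0088 -0.0137  0.2751] [-0.01  -0.028] [0.012 0.031]
```

```bash
python3 -m crank '[{"delta_pos":[-0.003,0,0],"rotation":[0,0,0],"claw":0.2},{"delta_pos":[-0.006,0,0],"rotation":[0,0,0],"claw":0.2},{"delta_pos":[-0.006,0,0.001],"rotation":[0,0,0],"claw":0.2},{"delta_pos":[-0.006,0,0.002],"rotation":[0,0,0],"claw":0.2},{"delta_pos":[-0.006,0,0.003],"rotation":[0,0,0],"claw":0.2},{"delta_pos":[-0.006,0,0.003],"rotation":[0,0,0],"claw":0.2},{"delta_pos":[-0.006,0,0.003],"rotation":[0,0,0],"claw":0.2},{"delta_pos":[-0.006,0,0.003],"rotation":[0,0,0],"claw":0.2},{"delta_pos":[-0.006,0,0.003],"rotation":[0,0,0],"claw":0.2},{"delta_pos":[-0.006,0,0.003],"rotation":[0,0,0],"claw":0.2}]' 40
python3 -m crank '[{"delta_pos":[0,0,0.001],"rotation":[0,0,0],"claw":0.2},{"delta_pos":[0,0,0.001],"rotation":[0,0,0],"claw":0.2},{"delta_pos":[0,0,0.002],"rotation":[0,0,0],"claw":0.2},{"delta_pos":[0,0,0.002],"rotation":[0,0,0],"claw":0.2},{"delta_pos":[0,0,0.002],"rotation":[0,0,0],"claw":0.2},{"delta_pos":[0,0,0.002],"rotation":[0,0,0],"claw":0.2},{"delta_pos":[0,0,0.002],"rotation":[0,0,0],"claw":0.2},{"delta_pos":[0,0,0.002],"rotation":[0,0,0],"claw":0.2},{"delta_pos":[0,0,0.002],"rotation":[0,0,0],"claw":0.2},{"delta_pos":[0,0,0.002],"rotation":[0,0,0],"claw":0.2}]' 40
python3 -c "
from h import *
seat()" | sed -n '1,4p;8,20p'
```

```text
time_s: 19.15
tool_pos: [0.6046, -0.1945, 0.2042]
tcp_rot: [0.001, 0.035, 0.999, -0.0]
force: [3.1, 0.9, 4.8]
grip_width: 0.0285
grip_force: 40.0
time_s: 20.15
tool_pos: [0.6047, -0.1945, 0.2041]
tcp_rot: [0.001, 0.035, 0.999, -0.0]
force: [1.4, 2.3, 9.1]
grip_width: 0.0288
grip_force: 40.0
tool fork xy [0.0025 0.0007] 0.2041 F [1.7 2.4 8.5] 20.2 0.02861388618685937
0.07 422 [ 0.0063 -0.0024  0.0768] [-0.019 -0.035] [0.025 0.037]
0.08 24 [0.0066 0.0003 0.0823] [-0.011 -0.034] [0.023 0.032]
0.09 13 [ 0.0068 -0.0012  0.096 ] [ 0.004 -0.004] [0.01  0.005]
0.13 7 [ 0.0082 -0.0009  0.1319] [ 0.005 -0.004] [0.01  0.002]
0.2 17 [ 0.0268 -0.0176  0.2093] [-0.034 -0.037] [0.035 0.038]
0.21 287 [ 0.023  -0.0057  0.2127] [-0.035 -0.044] [0.035 0.043]
0.22 186 [ 0.0093 -0.0021  0.2216] [-0.014 -0.019] [0.025 0.021]
0.23 5 [ 0.007  -0.001   0.2315] [ 0.005 -0.004] [0.013 0.002]
0.24 60 [ 0.0122 -0.0013  0.2476] [-0.005 -0.025] [0.019 0.028]
0.25 158 [1.050e-02 2.000e-04 2.557e-01] [-0.008 -0.027] [0.019 0.029]
0.26 87 [0.0117 0.0003 0.2642] [-0.008 -0.028] [0.016 0.03 ]
0.27 80 [0.012  0.0156 0.2749] [-0.008 -0.029] [0.015 0.03 ]
```

Collar seated, about 11 N of contact. Take off the press, ease the grip, then open.

```bash
python3 -m crank '[{"delta_pos":[0,0,-0.001],"rotation":[0,0,0],"claw":0.2},{"delta_pos":[0,0,-0.002],"rotation":[0,0,0],"claw":0.2},{"delta_pos":[0,0,-0.002],"rotation":[0,0,0],"claw":0.2},{"delta_pos":[0,0,-0.002],"rotation":[0,0,0],"claw":0.2},{"delta_pos":[0,0,-0.002],"rotation":[0,0,0],"claw":0.2},{"delta_pos":[0,0,-0.002],"rotation":[0,0,0],"claw":0.2},{"delta_pos":[0,0,-0.002],"rotation":[0,0,0],"claw":0.2},{"delta_pos":[0,0,-0.002],"rotation":[0,0,0],"claw":0.2},{"delta_pos":[0,0,-0.002],"rotation":[0,0,0],"claw":0.2},{"delta_pos":[0,0,-0.002],"rotation":[0,0,0],"claw":0.2}]' 4
python3 -m crank '[{"delta_pos":[0,0,0],"rotation":[0,0,0],"claw":0.33},{"delta_pos":[0,0,0],"rotation":[0,0,0],"claw":0.36},{"delta_pos":[0,0,0],"rotation":[0,0,0],"claw":0.4},{"delta_pos":[0,0,0],"rotation":[0,0,0],"claw":0.45},{"delta_pos":[0,0,0],"rotation":[0,0,0],"claw":0.5},{"delta_pos":[0,0,0],"rotation":[0,0,0],"claw":0.5},{"delta_pos":[0,0,0],"rotation":[0,0,0],"claw":0.5},{"delta_pos":[0,0,0],"rotation":[0,0,0],"claw":0.5},{"delta_pos":[0,0,0],"rotation":[0,0,0],"claw":0.5},{"delta_pos":[0,0,0],"rotation":[0,0,0],"claw":0.5}]' 4
python3 -c "
from h import *
seat()"
```

```text
time_s: 21.2
tool_pos: [0.6044, -0.1945, 0.2039]
tcp_rot: [0.0, 0.035, 0.999, -0.0]
force: [3.7, 0.2, 5.8]
grip_width: 0.0301
grip_force: 4.0
time_s: 22.2
tool_pos: [0.604, -0.1945, 0.2037]
tcp_rot: [0.0, 0.035, 0.999, -0.0]
force: [-0.3, 0.4, 0.2]
grip_width: 0.0461
grip_force: 0.0
tool fork xy [0.0019 0.0008] 0.2037 F [0.2 0.2 0.2] 22.25 0.04605186644539561
0.07 418 [ 0.0067 -0.0029  0.0768] [-0.019 -0.035] [0.025 0.036]
0.08 28 [ 0.007  -0.0012  0.0819] [-0.011 -0.024] [0.022 0.028]
0.09 13 [0.0073 0.0001 0.0967] [ 0.004 -0.005] [0.01  0.005]
0.1 13 [ 0.0068 -0.0005  0.1053] [ 0.002 -0.004] [0.009 0.004]
0.11 15 [0.0072 0.0002 0.1155] [ 0.004 -0.003] [0.01  0.004]
0.12 15 [ 6.00e-03 -1.00e-04  1.24e-01] [ 0.004 -0.004] [0.008 0.006]
0.13 5 [7.600e-03 1.000e-04 1.327e-01] [ 0.006 -0.004] [0.009 0.003]
0.2 20 [ 0.0215 -0.0161  0.2094] [-0.034 -0.028] [0.034 0.031]
0.21 258 [ 0.0242 -0.0037  0.2127] [-0.032 -0.044] [0.035 0.045]
0.22 183 [ 0.0085 -0.0023  0.2216] [-0.015 -0.019] [0.025 0.021]
0.23 9 [ 0.0077 -0.0005  0.2311] [ 0.005 -0.004] [0.012 0.005]
0.24 83 [ 0.0112 -0.0024  0.2475] [-0.005 -0.034] [0.018 0.038]
0.25 166 [ 0.0098 -0.0007  0.2557] [-0.009 -0.036] [0.018 0.038]
0.26 82 [0.0106 0.0012 0.2637] [-0.007 -0.037] [0.015 0.037]
0.27 80 [0.0113 0.024  0.2753] [-0.008 -0.038] [0.015 0.039]
```

Released and seated, no force on the tool. Retreat straight up, then check.

```bash
python3 -m crank '[{"delta_pos":[0,0,-0.01],"rotation":[0,0,0],"claw":0.5},{"delta_pos":[0,0,-0.03],"rotation":[0,0,0],"claw":0.5},{"delta_pos":[0,0,-0.06],"rotation":[0,0,0],"claw":0.5},{"delta_pos":[0,0,-0.1],"rotation":[0,0,0],"claw":0.5},{"delta_pos":[0,0,-0.15],"rotation":[0,0,0],"claw":0.5},{"delta_pos":[0,0,-0.2],"rotation":[0,0,0],"claw":0.5},{"delta_pos":[0,0,-0.25],"rotation":[0,0,0],"claw":0.5},{"delta_pos":[0,0,-0.29],"rotation":[0,0,0],"claw":0.5},{"delta_pos":[0,0,-0.3],"rotation":[0,0,0],"claw":0.5},{"delta_pos":[0,0,-0.3],"rotation":[0,0,0],"claw":0.5}]' 4
python3 - <<'E'
from h import *
seat()
p,_=load('scene')
for n,(u,v) in dict(B=(225,235),C=(141,273)).items():
    s=p[v-7:v+8,u-7:u+8].max(-1)<45; vv,uu=np.nonzero(s); print(n,uu.mean()+u-7,vv.mean()+v-7)
im=cv2.imread('pics/scene0.png')[...,::-1]
df=np.abs(im.astype(int)-p).max(-1)>50
n,l,st,c=cv2.connectedComponentsWithStats(df.astype(np.uint8))
for i in range(1,n):
    if st[i,4]>12: print(st[i],c[i].round())
E
```

```text
time_s: 23.25
tool_pos: [0.6044, -0.1945, 0.3249]
tcp_rot: [0.001, 0.035, 0.999, -0.0]
force: [0.3, 0.2, 0.0]
grip_width: 0.0459
grip_force: 0.0
tool fork xy [0.0018 0.0008] 0.3237 F [ 0.5 -0.2 -0.4] 23.3 0.045721950443889145
0.07 424 [ 0.0067 -0.0029  0.0766] [-0.019 -0.035] [0.024 0.037]
0.08 21 [0.006  0.0006 0.0826] [-0.008 -0.035] [0.024 0.029]
0.09 16 [ 0.0065 -0.0005  0.0963] [ 0.004 -0.004] [0.01  0.004]
0.1 13 [ 0.0065 -0.0012  0.1067] [ 0.004 -0.004] [0.009 0.005]
0.11 13 [ 0.0056 -0.0005  0.1144] [ 0.003 -0.004] [0.009 0.004]
0.12 15 [ 0.0068 -0.0006  0.1253] [ 0.002 -0.004] [0.01  0.006]
0.13 5 [0.0074 0.0002 0.1321] [ 0.004 -0.003] [0.008 0.003]
0.2 26 [ 0.0274 -0.016   0.2096] [-0.029 -0.04 ] [0.034 0.031]
0.21 279 [ 0.023  -0.0077  0.2129] [-0.034 -0.044] [0.035 0.042]
0.22 199 [ 0.008  -0.0025  0.2217] [-0.016 -0.019] [0.026 0.021]
0.23 5 [ 0.0079 -0.0013  0.2323] [ 0.004 -0.003] [0.009 0.004]
0.24 46 [ 0.0136 -0.0039  0.247 ] [-0.002 -0.014] [0.018 0.017]
0.25 104 [ 0.0089 -0.0011  0.2559] [-0.007 -0.013] [0.02  0.017]
0.26 17 [0.0039 0.001  0.2609] [-0.002 -0.005] [0.01  0.006]
B 225.13675213675214 234.3760683760684
C 140.53246753246754 273.4415584415584
[  86    0   33   72 1115] [103.  35.]
[ 116    0   88  136 5526] [166.  65.]
[292   0  39  68 827] [313.  39.]
[317   0  11  19 164] [323.  10.]
[329   0   7  22 132] [332.  10.]
[116  35   8  11  69] [119.  40.]
[332  38  19  44 360] [340.  54.]
[315  55  12   5  33] [321.  57.]
[120  57  24   7 102] [132.  60.]
[122  64  30  19 406] [135.  73.]
[303  69   6   7  28] [305.  72.]
[143  71  21  24 179] [155.  81.]
[ 89  84  31  45 556] [102. 106.]
[139 115   6   3  13] [141. 116.]
[ 105  119  116   98 3584] [161. 161.]
[153 138   8   6  20] [156. 140.]
[322 229  10  10  70] [327. 233.]
[178 248  22  21 201] [188. 258.]
[174 260  13  14  89] [180. 267.]
[184 305  30  18 144] [198. 313.]
```

The rake is seated flat, plumb and centred. The neighbours are unmoved, and apart from the arm only the rake has changed in the image.

```bash
python3 -c "
from h import *
print(ctrl.sign_off())"
```

```text
the job is handed in; nothing more can be done
None
```

The rake was swung plumb in the air, gripped again, hung in the empty middle fork with its blade along the rack, and let go; the job was handed in at 23.3 s with the other two rakes and the bench things unmoved in the scene-camera check.

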